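Click a tool handle into its sloping socket

ROBOT

A 7-joint arm with a two-finger parallel gripper is mounted at the origin on the work surface. World frame = base frame: x ahead of the robot, y to its left, z up, the work surface at z = 0. Lengths are in m, angles in rad, forces in N, time in s.
With the tool pointing down it reaches from about 0.4 to 0.875 m from the base axis. Payload 19.3 kg.
Tool frame: the origin (TCP) lies where the fingers leave the gripper's body, on its centre line; the fingertips stand bot.tip_reach ahead of it and the grasp point (between the pads) lies 54 mm ahead of it (bot.tip_reach is the distance from the TCP to the fingertips, in m); z points along the fingers, y is the line along which they close (so a half turn about z gives the same grasp; the last joint's range is limited). The gripper opens to 85 mm and grips with 20 to 120 N. Pads are 22 mm wide; open, the fingers measure 114 mm over their backs; the gripper's body (76 mm by 85 mm) begins 54 mm behind the grasp point. The pads swing forward as they close: fully open they stand 13 mm farther back than shut.
Start: joints at [-1.281, 0.521, -0.036, 1.599, 0.021, 1.021, -0.113], TCP at [0.22, 0.585, 0.304] pointing down, gripper open.
Joint ranges: [-2.91, 2.91], [-0.3, 2.13], [-1.5, 1.42], [0.17, 2.43], [-1.26, 4.41], [0.16, 1.93], [-2.52, 2.52]. Speed limits (rad/s): [1.89, 1.89, 2.39, 2.39, 3.01, 3.01, 3.01].

INTERFACE

Orientations are given as [roll, pitch, yaw] about the fixed x, y, z axes, in that order (R = Rz(yaw) Ry(pitch) Rx(roll)).
In Python, from workcell import bot gives the robot as it stands. The module is installed in compiled form; this text tells all that it offers.
- The arm moves only by the shell command python3 -m jog 'ROWS' [FORCE]. ROWS is JSON, a list that holds one entry, the list of rows, each a list of 7 numbers: the shift along the tool's x, y, z in mm, then the turn, a rotation vector about the tool's x, y, z in rad, then the opening, from 0 (shut) to 1 (fully open). In form: [[[tx, ty, tz, wx, wy, wz, fingers], ...]]. A call has 1 to 5 rows; each row shifts and turns the commanded pose from where the row before left it, along the tool's axes as they then stand; what a row does not reach is not made up. A row lasts 1/10 s, in which the tool goes at most 50 mm and 8.59 degrees, less where a joint would pass 70% of its speed; a pose out of reach is approached as far as the arm can. A call is refused whole if a number of a shift passes 50 or a number of a turn 0.15, either way. A call with a gripper value outside its range is refused whole. The fingers move at their own pace and stop on an object; FORCE is the grip in N (left out, the last holds). Time passes only in rows, so rows that do not move let the fingers close. It gives the time, the measured TCP pose, the force, the opening and the grip force at its end, in the units of the state.
- bot.observe(): the state, without advancing time (a new reading comes with each control period).
- bot.grab_frame(name): name is "scene" or "top"; returns a dict with "img" (384x512x3 uint8, red, green, blue), "intrinsics" (3x3 intrinsics, pixels), "R" (3x3) and "t" (3): a world point X has camera coordinates R X + t. Camera axes: x right, y down, z forward; pixel columns grow to the right and rows downward; lengths in m; the calibration is good to about 2 mm. A picture is of the moment at which its call begins. There is no depth.
- bot.job_done(): hands the job in; it is judged then, once.
Trained networks look in a picture, given as the dict that the camera call returned (one of the last four; its "shot" number tells which), for a name from the list of things; names that differ only in an ending like _2 or _b are one class to them, and where a whole thing is asked for, a point or a joint stands for the part that bears it (a point fixed in the world has none). Each returns a list of dicts, best first, with "conf" (0 to 1); they miss things now and then, are a little off and sometimes report something else, mostly with a low value. They report only what shows in the picture. A call takes as long as a camera call. They do not tell look-alikes from the thing itself.
- bot.trace(query, picture): "region" (384x512 bool, what is visible of it).
- bot.spot_point(query, picture): "xyz" ([x, y, z] in m, in world coordinates, good to about 4 mm: a listed point, or the origin of a listed thing).
The state is a dict: "clock": time; "qpos": joint angles; "qd": joint speeds; "joint_efforts": joint torques, N m; "position": TCP position; "tool_rot": TCP orientation; "force": force on the tool from outside, world axes, zero at the start; "moment": the same for the moment, N m; "grip_width": finger opening in m; "finger_force": force on a finger pad.
Only numpy, scipy, OpenCV 4.12 (cv2) and the standard library are available. Lean on these libraries where they do the work, as an engineer would, in place of code of your own. Each camera call takes 0.05 s, during which the arm holds its last target. There are 200 camera calls.

TASK

One of the handles on the bench has a steel tang with a long spring catch on its side. Squeeze the catch flush, slide the tang into the sloping socket of the scraper head in the jig, with the catch on the window side, and push it home until the catch springs out through the window; then let go. Leave the other things on the bench where they are.

Things in the scene. Friction and masses are not known exactly. Their poses are not given: they have to be found in the camera images.
- handle: the handle to fit, lying on the bench: 220 mm long, 26 mm square throughout, 0.2 kg; the rear 132 mm a wooden grip, the front 88 mm a dark steel tang with a spring catch on one side. Origin on the long axis, level with the catch's middle. x towards the tang's tip, y out of the catch's side, z up as it lies (the catch looks sideways). Centre of mass about 35 mm behind the origin
- handle_tip (a point): centre of the tang's end face, 60 mm ahead of the handle's origin; the last 10 mm taper from 26 to 19 mm square. The butt of the wooden grip is 160 mm behind the origin
- catch_mid (a point): centre of the catch's outer face: a steel bar 44 mm long (handle x -22 to +22 mm), 10 mm wide, sliding straight in as one piece: pressing any part of it, such as its rear end, sinks all of it. Its front end is square: pushing it against the socket's mouth does not press it in
- catch (a joint): how far the catch is pressed in (m): 0 = fully out, 6 mm proud of the tang's side; 0.006 = flush; stop at 0.0065. Spring about 1.4 N when out, 4 N when flush. Once its front is inside the socket's mouth the bore keeps it down and the fingers may let go; the handle then stays there, drooping about 3 degrees in the bore's play
- socket: square steel socket of a floor-scraper head held fast in a plywood jig on the bench; it slopes, its mouth the raised end, 125 mm above the bench. Origin at the mouth's centre; x straight in, 35 degrees below level; y level, out of the side with the window; z square to both, upward. Bore 28 mm square (36 outside), closed 99 mm deep; lip flared over the first 6 mm to 33 mm (42 outside)
- window (a point): middle of the socket's only window, in its y side: 50 mm long (socket x 13 to 63 mm), 16 mm tall. The handle is home with its axes along the socket's and its origin at socket x = 38 mm (36 to 39, the tang then stops on the closed end); there the catch springs out through the window
- blank_a: plain all-wood handle (no steel, no catch), 211 mm long, 26 mm square, with a thinner neck at one end; a bystander lying beside the steel-tanged handle, roughly parallel, its axis 60 mm or more from the other's. Origin on its long axis, 51 mm from the neck's end; x towards the neck
- blank_b: plain all-wood handle (no steel, no catch), 211 mm long, 26 mm square, with a thinner neck at one end; a bystander lying beside the steel-tanged handle, roughly parallel, its axis 60 mm or more from the other's. Origin on its long axis, 51 mm from the neck's end; x towards the neck
- tape_a: paper-coloured tape roll, 100 mm across, 48 mm tall, lying flat; origin under its centre; a bystander
- tape_b: a second such roll, a bystander
- mallet: wooden mallet lying on the bench, 270 mm long, head 130 mm wide and 55 mm tall; a bystander; origin on the bench, at mid-handle, x towards the head
- square: joiner's try square lying flat, 100 mm dark wooden stock, 150 mm steel blade; a bystander; origin under the middle of the stock
- glue: white glue bottle, 60 mm across, 160 mm tall, standing; a bystander; origin under its centre
Things that resemble listed ones, but are neither listed nor needed, are in the scene too. Leave any purple look-alike of the handle alone.

How it is judged:
On the way:
1. the catch, pressed in, has entered the socket's mouth (value of joint catch above 0.004 m and x of handle in the frame of socket between -0.017 and 0.02 m and y of handle in the frame of socket between -0.005 and 0.005 m and z of handle in the frame of socket between -0.005 and 0.005 m), for 0.1 s.
At the end, for the whole second after the job is handed in: The handle sits in the socket with its origin 34 to 42 mm inside the mouth, within 4 mm of the socket's axis and 0.07 rad of its direction, the catch out through the window (pressed in less than 2 mm), at rest and released (x of handle in the frame of socket between 0.034 and 0.042 m and y of handle in the frame of socket between -0.004 and 0.004 m and z of handle in the frame of socket between -0.004 and 0.004 m and angle between the x axis of handle and the x axis of socket, either way round below 0.07 rad and value of joint catch below 0.002 m and linear speed of handle below 0.02 m/s); the robot touches nothing.
It fails at once if a bystander (other handles, tape rolls, mallet, square, glue bottle) is moved by more than 30 mm (distance of any of blank_a, blank_b, tape_a, tape_b, mallet, square, glue from where it was at the start of the episode above 0.03 m).
It also fails if it takes over 54 s, if anything falls off the work surface, if the arm or the gripper's body presses on something with over 40 N, if the wrist force passes 120 N, or if a joint passes its speed limit or range.

## Working session

There is one attempt and no reset: what is moved stays moved. The work goes in short steps, Python scripts to look and compute and a shell command to move; the robot and the scene stay as the last step left them, time stands still between calls to the robot, and variables do not carry over. Pictures are saved under pics/ and viewed, at most 10 in all, crops included, and the job is handed in when it is done.

```bash
mkdir -p pics
cat > h.py <<'E'
import numpy as np, cv2
from workcell import bot
from scipy.spatial.transform import Rotation as Ro
def snap(n,f):
    p=bot.grab_frame(n); cv2.imwrite('pics/'+f,p['img'][:,:,::-1]); return p
def proj(p,X):
    c=np.asarray(p['R'])@np.asarray(X,float)+np.asarray(p['t']); u=np.asarray(p['intrinsics'])@c; return u[:2]/u[2]
def tri(ps,uvs):
    A=[]
    for p,uv in zip(ps,uvs):
        P=np.asarray(p['intrinsics'])@np.c_[p['R'],p['t']]
        A+=[uv[0]*P[2]-P[0],uv[1]*P[2]-P[1]]
    v=np.linalg.svd(np.array(A))[2][-1]; return v[:3]/v[3]
E
python3 - <<'E'
from h import *
ims=[]
for n in('scene','top'):
    p=snap(n,n+'0.png'); ims.append(p['img'])
    print(n,'cam',-np.asarray(p['R']).T@p['t'])
    for q in('handle','handle_tip','catch_mid','socket','window','blank_a','tape_a','mallet','square','glue'):
        for d in bot.spot_point(q,p): print(q,round(d['conf'],2),np.round(d['xyz'],3),np.round(proj(p,d['xyz'])))
cv2.imwrite('pics/both.png',cv2.resize(np.hstack(ims)[:,:,::-1],(800,300)))
s=bot.observe();print(s['clock'],s['position'],s['tool_rot'],bot.tip_reach,s['grip_width'])
E
```

```text
scene cam [0.84018777 0.68282532 1.354993  ]
handle 0.88 [0.195 0.264 0.014] [373. 242.]
handle 0.66 [0.63  0.172 0.016] [236. 277.]
handle_tip 0.81 [0.621 0.104 0.011] [229. 258.]
handle_tip 0.65 [ 0.532 -0.067  0.127] [229. 185.]
handle_tip 0.6 [0.131 0.244 0.01 ] [386. 230.]
catch_mid 0.6 [0.646 0.17  0.013] [230. 279.]
socket 0.81 [ 0.536 -0.069  0.126] [227. 185.]
blank_a 0.91 [0.531 0.171 0.014] [264. 263.]
blank_a 0.57 [0.433 0.136 0.014] [287. 241.]
tape_a 0.77 [0.779 0.047 0.002] [174. 266.]
tape_a 0.67 [ 0.759 -0.123  0.001] [160. 220.]
mallet 0.75 [ 0.528 -0.427 -0.003] [188. 131.]
square 0.92 [0.498 0.461 0.003] [324. 345.]
square 0.74 [0.78  0.047 0.002] [174. 266.]
square 0.56 [0.747 0.246 0.   ] [211. 318.]
glue 0.78 [0.75  0.246 0.003] [210. 318.]
top cam [ 0.30653617 -0.00877471  1.20762584]
handle 0.86 [0.193 0.253 0.01 ] [173. 286.]
handle 0.84 [0.629 0.172 0.017] [199. 148.]
handle 0.63 [ 0.763 -0.118 -0.001] [288. 109.]
handle_tip 0.93 [0.134 0.249 0.012] [174. 306.]
handle_tip 0.63 [0.625 0.108 0.014] [219. 149.]
handle_tip 0.57 [0.627 0.168 0.013] [201. 149.]
catch_mid 0.54 [0.196 0.238 0.012] [177. 285.]
socket 0.84 [ 0.528 -0.066  0.126] [276. 170.]
window 0.91 [ 0.538 -0.096  0.107] [285. 168.]
blank_a 0.92 [0.533 0.176 0.012] [198. 177.]
blank_a 0.89 [0.435 0.134 0.013] [211. 208.]
tape_a 0.91 [ 0.776  0.045 -0.004] [239. 106.]
tape_a 0.85 [ 0.761 -0.119  0.002] [288. 109.]
mallet 0.96 [ 0.52  -0.429 -0.008] [385. 180.]
square 0.94 [0.501 0.461 0.   ] [111. 189.]
glue 0.68 [0.753 0.246 0.001] [178. 113.]
1.1 [0.22005043 0.58500723 0.30389871] [ 3.14152938e+00 -2.65067071e-05  2.78177245e+00] 0.0726 0.08583327406165571
```

View pics/scene0.png

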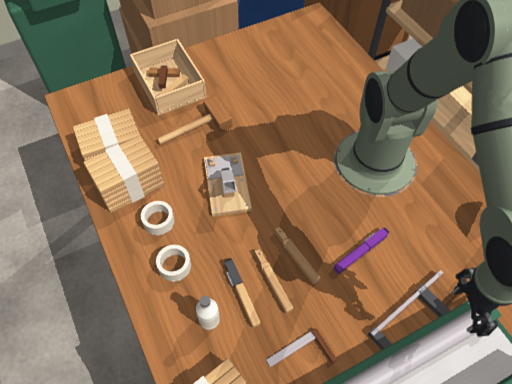

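View pics/top0.png

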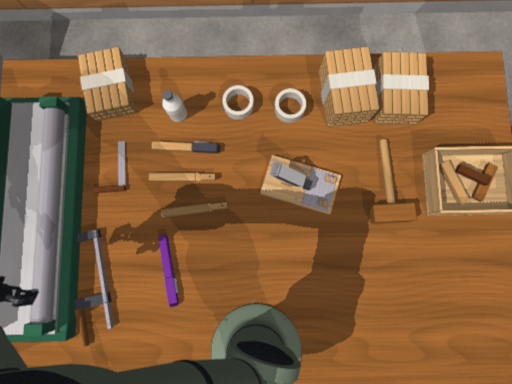

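The scene view shows three bench handles, plus a purple one at (362,250).
- **Candidate 1:** dark tang and wooden grip, at scene (240,290) / top (185,147). It fits the description because it has the steel tang.
- **Candidates 2 and 3:** all-wood blanks at top (182,177) and (195,210).
- **Socket:** at top (290,175), with its mouth to the left.

I'll confirm in an enlarged crop and measure.

Run:
```python
from h import *
ps=[bot.grab_frame('scene'),bot.grab_frame('top')]
def onz(p,uv,z):
    K=np.asarray(p['intrinsics']);R=np.asarray(p['R']);c=-R.T@p['t'];d=R.T@np.linalg.solve(K,[uv[0],uv[1],1]);return c+d*(z-c[2])/d[2]
for p,near in zip(ps,((240,290),(185,147))):
    for d in bot.trace('handle',p):
        m=d['region'];ys,xs=np.nonzero(m);c=np.array([xs.mean(),ys.mean()])
        if np.hypot(*(c-near))>25: continue
        W=np.array([onz(p,(x,y),.013)[:2] for x,y in zip(xs,ys)]);mu=W.mean(0);v=np.linalg.svd(W-mu,full_matrices=False)[2][0]
        v=v*(-1 if v[1]>0 else 1); s=(W-mu)@v
        print(d['conf'],len(xs),'px',c.round(1),'mid',mu.round(4),'dir',v.round(3),'ext',s.min().round(4),s.max().round(4))
    for q in('socket','window'):
        for d in bot.spot_point(q,p)[:2]:print(q,round(d['conf'],2),np.round(d['xyz'],4))
cr=[]
for p,(u,v) in ((ps[0],(205,245)),(ps[1],(145,120))):
    cr.append(cv2.resize(p['img'][v:v+90,u:u+90],(400,400),interpolation=cv2.INTER_CUBIC))
cv2.imwrite('pics/crop1.png',np.hstack(cr)[:,:,::-1])
cr=[]
for p,(u,v) in ((ps[0],(190,145)),(ps[1],(258,145))):
    cr.append(cv2.resize(p['img'][v:v+80,u:u+90],(400,356),interpolation=cv2.INTER_CUBIC))
cv2.imwrite('pics/crop2.png',np.hstack(cr)[:,:,::-1])
```

```text
0.89 742 px [241.1 291.1] mid [0.6342 0.216 ] dir [-0.057 -0.998] ext -0.1124 0.114
socket 0.62 [ 0.5343 -0.0681  0.1267]
socket 0.44 [0.4979 0.4609 0.0007]
window 0.58 [ 0.5396 -0.1013  0.0979]
0.58 664 px [186.6 146. ] mid [0.6365 0.2147] dir [-0.052 -0.999] ext -0.1134 0.1089
socket 0.64 [ 0.531  -0.0642  0.1247]
window 0.75 [ 0.5424 -0.0963  0.1027]
```

View pics/crop1.png

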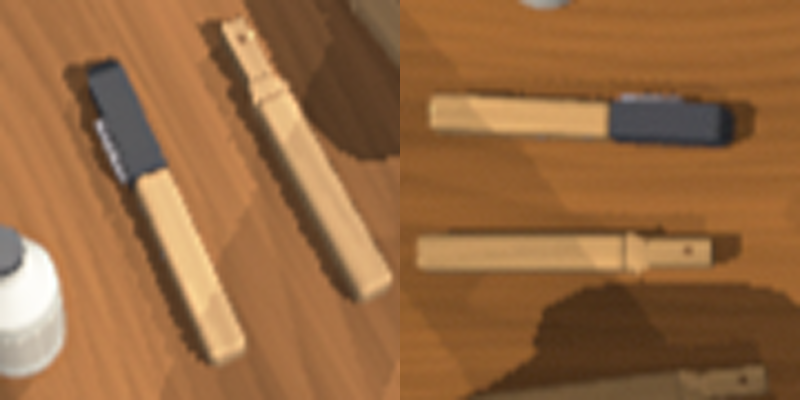

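View pics/crop2.png

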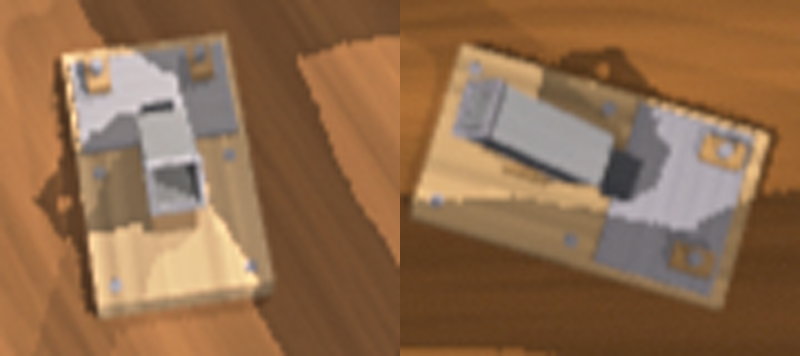

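Crop 1 confirms it: the left piece in the scene crop, and the upper one in the top crop, has the dark tang with a bright catch on its +x side at crop (650,97). The neighbours have plain wooden necks. Crop 2 shows the socket mouth at top px (276,170), scene px (229,188), with the jig sloping towards -y.

```bash
cat >> h.py <<'E'
def onz(p,uv,z):
    K=np.asarray(p['intrinsics']);R=np.asarray(p['R']);c=-R.T@p['t'];d=R.T@np.linalg.solve(K,[uv[0],uv[1],1]);return c+d*(z-c[2])/d[2]
def Rt(rpy): return Ro.from_euler('xyz',rpy).as_matrix()
def plan(P,R,n,P0=None,R0=None):
    """equal rows (shift mm in moving tool axes, rotvec) from measured pose to P,R"""
    s=bot.observe(); P0=np.array(s['position'] if P0 is None else P0); R0=Rt(s['tool_rot']) if R0 is None else R0
    w=Ro.from_matrix(R0.T@R).as_rotvec(); print('total shift tool mm',(R0.T@(P-P0)*1e3).round(1),'rotvec',w.round(3))
    for i in range(n):
        Ri=R0@Ro.from_rotvec(w*i/n).as_matrix(); print((Ri.T@(P-P0)/n*1e3).round(0),(w/n).round(3))
E
python3 - <<'E'
from h import *
ps=[bot.grab_frame('scene'),bot.grab_frame('top')]
f=lambda x,y,u0,v0:(u0+x/4.444,v0+y/4.45)
M=tri(ps,[f(174,190,190,145),f(80,113,258,145)]);print('mouth',M.round(4))
t=lambda x,y,z:onz(ps[1],f(x-400,y,258,145),z)
sc=lambda x,y,z:onz(ps[0],f(x,y,190,145),z)
for g,a,b in((t,(465,45),(770,130)),(t,(415,215),(720,305)),(sc,(97,315),(62,55)),(sc,(272,297),(228,38))):
    d=g(*b,.02)-g(*a,.02);print('edge',(d/np.linalg.norm(d)).round(3),np.degrees(np.arctan2(d[1],d[0])).round(1),np.linalg.norm(d).round(3))
T=np.array([.634,.190,.15]);x=np.array([.055,.9985,0]);z=np.array([0,0,-1.]);R=np.c_[x,np.cross(z,x),z]
plan(T,R,12)
E
```

```text
mouth [ 0.5312 -0.0682  0.1098]
edge [-0.29  -0.957  0.   ] -106.9 0.227
edge [-0.3   -0.954  0.   ] -107.5 0.224
edge [-0.31  -0.951  0.   ] -108.1 0.237
edge [-0.323 -0.946  0.   ] -108.9 0.238
total shift tool mm [-526.5 -223.9  153.9] rotvec [-0.     0.     1.266]
[-44. -19.  13.] [-0.     0.     0.106]
[-46. -14.  13.] [-0.     0.     0.106]
[-47.  -9.  13.] [-0.     0.     0.106]
[-48.  -4.  13.] [-0.     0.     0.106]
[-48.   1.  13.] [-0.     0.     0.106]
[-47.   6.  13.] [-0.     0.     0.106]
[-46.  11.  13.] [-0.     0.     0.106]
[-45.  16.  13.] [-0.     0.     0.106]
[-43.  20.  13.] [-0.     0.     0.106]
[-41.  25.  13.] [-0.     0.     0.106]
[-38.  29.  13.] [-0.     0.     0.106]
[-35.  33.  13.] [-0.     0.     0.106]
```

```bash
python3 -m jog '[[[-44,-19,0,0,0,0.106,1],[-46,-14,6,0,0,0.106,1],[-47,-9,10,0,0,0.106,1],[-48,-4,13,0,0,0.106,1],[-48,1,13,0,0,0.106,1]]]' 30
python3 -m jog '[[[-47,6,13,0,0,0.106,1],[-46,11,13,0,0,0.106,1],[-45,16,13,0,0,0.106,1],[-43,20,13,0,0,0.106,1],[-41,25,13,0,0,0.106,1]]]'
python3 - <<'E'
from h import *
T=np.array([.634,.190,.15]);x=np.array([.055,.9985,0]);z=np.array([0,0,-1.]);R=np.c_[x,np.cross(z,x),z]
print(bot.observe()['qpos'])
plan(T,R,5)
E
```

```text
clock: 2.1
position: [0.3948, 0.4177, 0.2618]
tool_rot: [3.141, -0.0, 2.248]
force: [-0.1, 0.7, -0.5]
grip_width: 0.0854
finger_force: 0.0
clock: 2.6
position: [0.5665, 0.2531, 0.1965]
tool_rot: [3.141, -0.0, 1.718]
force: [1.0, -0.0, 0.2]
grip_width: 0.0855
finger_force: 0.0
[-0.68026812  0.65639588  0.24633537  1.71308722 -0.20959079  0.79755663
 -0.18922524]
total shift tool mm [-72.3  57.6  46.5] rotvec [ 0.    -0.     0.202]
[-14.  12.   9.] [ 0.   -0.    0.04]
[-14.  12.   9.] [ 0.   -0.    0.04]
[-13.  13.   9.] [ 0.   -0.    0.04]
[-13.  13.   9.] [ 0.   -0.    0.04]
[-12.  14.   9.] [ 0.   -0.    0.04]
```

```bash
python3 -m jog '[[[-14,12,9,0,0,0.04,1],[-14,12,9,0,0,0.04,1],[-13,13,9,0,0,0.04,1],[-13,13,9,0,0,0.04,1],[-12,14,9,0,0,0.04,1]]]' 30
python3 -m jog '[[[0,0,0,0,0,0,1]]]'
python3 - <<'E'
from h import *
ps=[bot.grab_frame('scene'),bot.grab_frame('top')]
T=np.array([.634,.190,.078]);x=np.array([.055,.9985,0]);z=np.array([0,0,-1.]);R=np.c_[x,np.cross(z,x),z]
plan(T,R,3)
# handle model overlay; socket model overlay
def box(p,im,O,Rm,lo,hi,col):
    c=[proj(p,O+Rm@np.array([[lo,hi][i][0],[lo,hi][j][1],[lo,hi][k][2]])) for i in(0,1) for j in(0,1) for k in(0,1)]
    for a in range(8):
        for b in(1,2,4):
            if not a&b: cv2.line(im,*[tuple(int(v) for v in (c[q]-off)*5) for q in(a,a|b)],col,1)
h=np.array([.6327,.166,.013]);hx=-x;hy=np.cross([0,0,1],hx)
M=np.array([.532,-.067,.125]);az=np.radians(-107.7);sx=np.array([np.cos(az)*np.cos(.6109),np.sin(az)*np.cos(.6109),-np.sin(.6109)])
sy=np.cross([0,0,1],sx);sy/=np.linalg.norm(sy);sR=np.c_[sx,sy,np.cross(sx,sy)]
out=[]
for p,off in((ps[0],np.array([185,150])),(ps[1],np.array([255,140]))):
    im=np.ascontiguousarray(cv2.resize(p['img'][off[1]:off[1]+80,off[0]:off[0]+80],(400,400),interpolation=cv2.INTER_CUBIC)[:,:,::-1])
    box(p,im,M,sR,[0,-.018,-.018],[.099,.018,.018],(0,0,255));box(p,im,M,sR,[0,-.021,-.021],[.0,.021,.021],(0,255,0));box(p,im,M,sR,[.013,.018,-.008],[.063,.018,.008],(255,255,0))
    out.append(im)
cv2.imwrite('pics/ov1.png',np.hstack(out))
E
```

```text
clock: 3.1
position: [0.6346, 0.1928, 0.1513]
tool_rot: [-3.142, -0.0, 1.52]
force: [0.4, 0.3, -0.0]
grip_width: 0.0853
finger_force: 0.0
clock: 3.2
position: [0.6352, 0.1907, 0.1505]
tool_rot: [-3.141, 0.002, 1.517]
force: [-1.9, 0.3, 0.3]
grip_width: 0.0858
finger_force: 0.0
total shift tool mm [-3.   0.2 73.5] rotvec [-0.001  0.     0.006]
[-1.  0. 24.] [-0.     0.     0.002]
[-1.  0. 24.] [-0.     0.     0.002]
[-1.  0. 24.] [-0.     0.     0.002]
```

View pics/ov1.png

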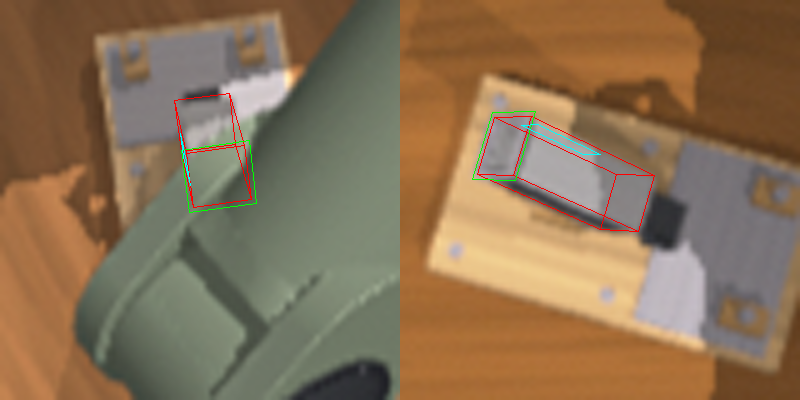

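The overlay's mouth and yaw fit the socket well in the top view (mouth at crop (500,145)), while the arm hides it in the scene view. I'll go down and grasp now.

```bash
python3 -m jog '[[[-1,0,25,0,0,0.002,1],[-1,0,25,0,0,0,1],[0,0,24,0,0,0,1],[0,0,0,0,0,0,1],[0,0,0,0,0,0,0.2]]]' 40
python3 -m jog '[[[0,0,0,0,0,0,0],[0,0,0,0,0,0,0],[0,0,0,0,0,0,0],[0,0,0,0,0,0,0],[0,0,0,0,0,0,0]]]' 40
python3 - <<'E'
from h import *
def get(f): return cv2.imread('pics/'+f)[:,:,::-1]
cam={}
for n in('scene','top'): cam[n]=bot.grab_frame(n)
# socket fit on start pictures: gray, non-wood pixels hull compare
from scipy.optimize import minimize
def Rs(az):
    c,s=np.cos(.6109),np.sin(.6109);sx=np.array([np.cos(az)*c,np.sin(az)*c,-s]);sy=np.cross([0,0,1],sx);sy/=np.linalg.norm(sy);return np.c_[sx,sy,np.cross(sx,sy)]
def edges(im):
    g=cv2.GaussianBlur(cv2.cvtColor(np.ascontiguousarray(im),cv2.COLOR_RGB2LAB),(0,0),.8).astype(float)
    return sum(np.hypot(cv2.Sobel(g[:,:,i],-1,1,0),cv2.Sobel(g[:,:,i],-1,0,1)) for i in range(3)).clip(0,250)
E={n:edges(get(n+'0.png')) for n in cam}
def segs():
    o=[];h=.021;r=.018
    q=[(0,a,b) for a,b in((-h,-h),(h,-h),(h,h),(-h,h))];o+=[(q[i],q[(i+1)%4]) for i in range(4)]
    for a,b in((-r,r),(r,r),(-r,-r)): o.append(((.008,a,b),(.08,a,b)))
    return o
S=segs()
def cost(v):
    M=np.array([v[0],v[1],v[2]]);R=Rs(v[3]);t=0
    for n in cam:
        for i,(a,b) in enumerate(S):
            if n=='top' and i==6: pass
            pts=np.array([proj(cam[n],M+R@(np.array(a)*(1-k)+np.array(b)*k)) for k in np.linspace(.05,.95,15)],np.float32)
            t+=cv2.remap(E[n].astype(np.float32),pts[:,0],pts[:,1],cv2.INTER_LINEAR).mean()
    return -t
best=None
rng=np.random.default_rng(0)
for k in range(12):
    x0=np.array([.532,-.067,.125,np.radians(-107.7)])+rng.normal(size=4)*[.003,.003,.001,.03]*(k>0)
    f=lambda u:cost(x0+u*[.003,.003,.003,.03])+ 15*((x0+u*[.003,.003,.003,.03])[2]-.125)**2/.002**2
    r=minimize(f,np.zeros(4),method='Nelder-Mead',options=dict(initial_simplex=np.vstack([np.zeros(4),np.eye(4)]),maxiter=150))
    x=x0+r.x*[.003,.003,.003,.03];print(round(r.fun,1),x[:3].round(4),np.degrees(x[3]).round(2))
s=bot.observe();print(s['position'],s['tool_rot'],s['grip_width'],s['finger_force'])
E
```

```text
clock: 3.8
position: [0.6338, 0.1916, 0.0786]
tool_rot: [-3.142, -0.0, 1.521]
force: [0.5, 0.1, -0.6]
grip_width: 0.0731
finger_force: 0.0
clock: 4.3
position: [0.6341, 0.1913, 0.0789]
tool_rot: [3.141, -0.001, 1.52]
force: [-2.4, 0.1, 8.6]
grip_width: 0.025
finger_force: 39.8
-2450.8 [ 0.5318 -0.066   0.1249] -107.78
-2450.3 [ 0.5318 -0.0659  0.125 ] -107.77
-2449.9 [ 0.5318 -0.066   0.1247] -107.83
-2450.3 [ 0.5319 -0.0661  0.1247] -107.85
-2450.3 [ 0.5319 -0.066   0.1249] -107.75
-2450.1 [ 0.5318 -0.0661  0.1246] -107.84
-2451.0 [ 0.5319 -0.066   0.1249] -107.75
-2450.6 [ 0.5319 -0.0661  0.1248] -107.89
-2450.9 [ 0.5318 -0.066   0.1248] -107.78
-2450.3 [ 0.5318 -0.0661  0.1249] -107.81
-2450.6 [ 0.5318 -0.0661  0.1248] -107.88
-2450.3 [ 0.5318 -0.0661  0.1248] -107.76
[0.63410986 0.19130405 0.07891397] [ 3.14073511e+00 -6.69319859e-04  1.51972791e+00] 0.025388849509241335 39.82732303440571
```

```bash
python3 -m jog '[[[0,0,-15,0,0,0,0],[0,0,-35,0,0,0,0],[0,0,-45,0,0,0,0],[0,0,-45,0,0,0,0],[0,0,0,0,0,0,0]]]' 40
cat >> h.py <<'E'
def Rs(az=np.radians(-107.8)):
    c,s=np.cos(.6109),np.sin(.6109);sx=np.array([np.cos(az)*c,np.sin(az)*c,-s]);sy=np.cross([0,0,1],sx);sy/=np.linalg.norm(sy);return np.c_[sx,sy,np.cross(sx,sy)]
M=np.array([.5318,-.066,.1249]); F=np.diag([-1.,1,-1])   # handle axes in tool
hT=np.array([-.0253,0,.0659])
def target(sx,hT=None):  # tool pose that puts handle origin at socket x=sx
    import h; hT=h.hT if hT is None else hT
    R=Rs()@F; return M+Rs()@[sx,0,0]-R@hT, R
E
python3 - <<'E'
from h import *
plan(*target(-.095),8)
ims=[]
p1,p2=bot.grab_frame('scene'),bot.grab_frame('top')
s=bot.observe();R=Rt(s['tool_rot']);P=np.array(s['position']);O=P+R@hT;print('origin pred',O,s['grip_width'])
for p,n in((p1,'s'),(p2,'t')):
    for q in('handle','handle_tip','catch_mid'):
        for d in bot.spot_point(q,p): 
            x=np.array(d['xyz'])
            if np.linalg.norm(x-O)<.1: print(n,q,round(d['conf'],2),(R.T@(x-O)*1e3).round(1))
    im=np.ascontiguousarray(p['img'][:,:,::-1])
    u=proj(p,O).astype(int)-50;u=np.maximum(u,0); im=cv2.resize(im[u[1]:u[1]+100,u[0]:u[0]+100],(400,400),interpolation=cv2.INTER_CUBIC)
    for X in(0,.06,-.16):
        for a,b in((.013,.013),(.013,-.013),(-.013,.013),(-.013,-.013)):
            c=((proj(p,O+R@F@np.array([X,a,b]))-u)*4).astype(int);cv2.circle(im,tuple(int(v) for v in c),2,(0,0,255),-1)
    ims.append(im)
cv2.imwrite('pics/lift.png',np.hstack(ims))
E
```

```text
clock: 4.9
position: [0.636, 0.1913, 0.2251]
tool_rot: [3.133, -0.004, 1.519]
force: [1.6, -0.4, -2.2]
grip_width: 0.0252
finger_force: 40.1
total shift tool mm [-203.5  -75.1  -24.1] rotvec [-0.071  0.603  0.253]
[-25.  -9.  -3.] [-0.009  0.075  0.032]
[-25.  -9.  -5.] [-0.009  0.075  0.032]
[-25.  -8.  -7.] [-0.009  0.075  0.032]
[-25.  -7.  -9.] [-0.009  0.075  0.032]
[-24.  -6. -11.] [-0.009  0.075  0.032]
[-24.  -5. -13.] [-0.009  0.075  0.032]
[-23.  -4. -14.] [-0.009  0.075  0.032]
[-22.  -3. -16.] [-0.009  0.075  0.032]
origin pred [0.63277418 0.16600052 0.15353766] 0.025543198637228516
s handle 0.56 [ 2.7  1.6 -6.7]
t handle 0.74 [ 0.7 -2.3 -4.5]
t handle_tip 0.75 [-56.3  -1.9  -3.7]
```

View pics/lift.png

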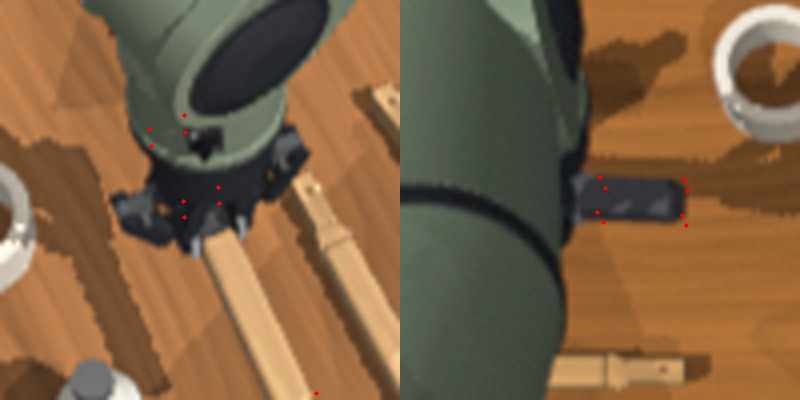

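The handle is held level and aligned: the tip corner dots land on the tang's end in the top crop at (685,200), and the grip leaves straight out behind. Next is the pre-insert pose.

```bash
python3 -m jog '[[[-25,-9,-3,-0.009,0.075,0.032,0],[-25,-9,-5,-0.009,0.075,0.032,0],[-25,-8,-7,-0.009,0.075,0.032,0],[-25,-7,-9,-0.009,0.075,0.032,0],[-24,-6,-11,-0.009,0.075,0.032,0]]]' 40
python3 -m jog '[[[-24,-5,-13,-0.009,0.075,0.032,0],[-23,-4,-14,-0.009,0.075,0.032,0],[-22,-3,-16,-0.009,0.075,0.032,0],[0,0,0,0,0,0,0],[0,0,0,0,0,0,0]]]' 40
python3 - <<'E'
from h import *
plan(*target(-.095),2)
p1,p2=bot.grab_frame('scene'),bot.grab_frame('top')
s=bot.observe();R=Rt(s['tool_rot']);P=np.array(s['position']);O=P+R@hT;print('origin in socket',(Rs().T@(O-M)*1e3).round(1),s['grip_width'],s['qpos'].round(2) if hasattr(s['qpos'],'round') else s['qpos'])
ims=[]
for p,n in((p1,'s'),(p2,'t')):
    for q in('handle','handle_tip','catch_mid'):
        for d in bot.spot_point(q,p): 
            x=np.array(d['xyz'])
            if np.linalg.norm(x-O)<.12: print(n,q,round(d['conf'],2),(Rs().T@(x-O)*1e3).round(1))
    im=np.ascontiguousarray(p['img'][:,:,::-1])
    u=proj(p,M).astype(int)-50; im=cv2.resize(im[u[1]:u[1]+100,u[0]:u[0]+100],(400,400),interpolation=cv2.INTER_CUBIC)
    dot=lambda X,c:cv2.circle(im,tuple(int(v) for v in (proj(p,X)-u)*4),2,c,-1)
    for a in(1,-1):
        for b in(1,-1):
            dot(M+Rs()@[0,a*.021,b*.021],(0,255,0))
            for X,r in((.05,.013),(-.028,.013),(.06,.0095)): dot(O+R@F@np.array([X,a*r,b*r]),(0,0,255))
    ims.append(im)
cv2.imwrite('pics/pre.png',np.hstack(ims))
E
```

```text
clock: 5.8
position: [0.5793, 0.0667, 0.2332]
tool_rot: [3.126, -0.379, 1.359]
force: [1.5, -0.2, -2.0]
grip_width: 0.0253
finger_force: 40.2
clock: 6.3
position: [0.5481, -0.0091, 0.2413]
tool_rot: [-3.132, -0.602, 1.25]
force: [-0.0, 0.8, -2.1]
grip_width: 0.0249
finger_force: 40.3
total shift tool mm [ 5.   1.8 -4.5] rotvec [-0.004  0.009 -0.008]
[ 3.  1. -2.] [-0.002  0.004 -0.004]
[ 3.  1. -2.] [-0.002  0.004 -0.004]
origin in socket [-91.2  -2.7  -5.2] 0.025225932130558196 [ 0.21  0.51 -0.06  1.95 -0.86  0.79  0.51]
s handle 0.84 [-0.6 -2.5  1.5]
t handle 0.77 [-0.7 -2.   4.2]
t handle_tip 0.55 [-4.7 -5.9  1.6]
```

View pics/pre.png

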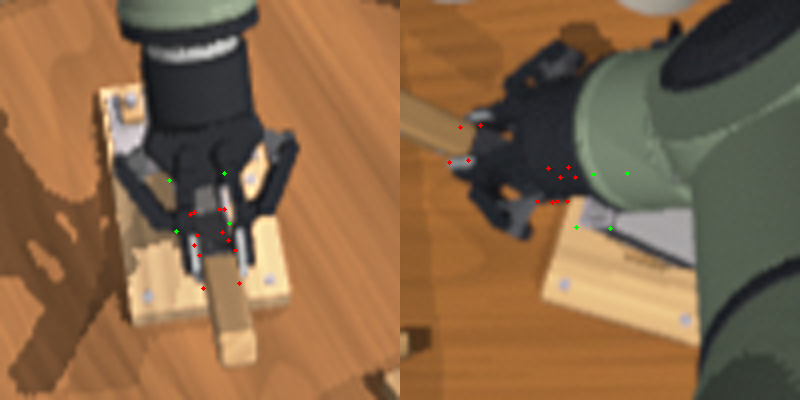

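The picture shows the handle lined up with the mouth: its wood/tang boundary is at scene crop (222,255), and the green mouth dots lie ahead. The handle sits about 2 mm to the -y side. I'll correct that and advance to the lip.

```bash
python3 -m jog '[[[0,3,-3,-0.004,0.009,-0.008,0],[-12,0,0,0,0,0,0],[-14,0,0,0,0,0,0],[0,0,0,0,0,0,0],[0,0,0,0,0,0,0]]]' 40
cat >> h.py <<'E'
def rep():
    s=bot.observe();R=Rt(s['tool_rot']);P=np.array(s['position']);O=P+R@hT
    print('t',s['clock'],'origin in socket',(Rs().T@(O-M)*1e3).round(1),'rot err tool',Ro.from_matrix(R.T@Rs()@F).as_rotvec().round(3),'F socket',(Rs().T@np.array(s['force'])).round(1),'mom',np.round(s['moment'],1),s['grip_width'])
    return O
E
python3 - <<'E'
from h import *
p1,p2=bot.grab_frame('scene'),bot.grab_frame('top')
O=rep()
for p,n in((p1,'s'),(p2,'t')):
    for q in('handle','handle_tip','socket'):
        for d in bot.spot_point(q,p): 
            x=np.array(d['xyz'])
            if np.linalg.norm(x-O)<.12: print(n,q,round(d['conf'],2),(Rs().T@(x-M)*1e3).round(1))
E
```

```text
clock: 7.2
position: [0.5439, -0.0312, 0.2288]
tool_rot: [-3.141, -0.612, 1.261]
force: [0.0, -0.4, -0.4]
grip_width: 0.0251
finger_force: 40.2
t 7.3 origin in socket [-65.4   1.   -1.9] rot err tool [-0.001 -0.001  0.002] F socket [ 1.3 -0.2 -2.2] mom [-0.8  0.3  0. ] 0.024912425019546502
s handle 0.76 [-65.6  -1.1  -2.5]
s handle 0.28 [43.5 19.6 -2.6]
s handle_tip 0.53 [-3.5 -2.7  1.3]
s socket 0.44 [-3.   1.8  1.7]
t handle 0.67 [-68.6  -2.4  -0.9]
t socket 0.73 [ 1.8 -0.3 -0.9]
```

```bash
python3 -m jog '[[[-6,0,0,0,0,0,0],[-6,0,0,0,0,0,0],[-5,0,0,0,0,0,0],[-5,0,0,0,0,0,0],[0,0,0,0,0,0,0]]]' 40
python3 -c "
from h import *
rep()"
```

```text
clock: 8.1
position: [0.5383, -0.0485, 0.2161]
tool_rot: [-3.141, -0.611, 1.261]
force: [-0.9, 0.4, -2.4]
grip_width: 0.0255
finger_force: 40.2
t 8.1 origin in socket [-42.3   0.9  -1.9] rot err tool [-0.001 -0.     0.001] F socket [ 1.3 -1.  -2. ] mom [-0.8  0.5  0.1] 0.025543390913413476
```

```bash
python3 -m jog '[[[-5,0,0,0,0,0,0],[-5,0,0,0,0,0,0],[-5,0,0,0,0,0,0],[-4,0,0,0,0,0,0],[0,0,0,0,0,0,0]]]' 40
python3 -c "
from h import *
rep()"
```

```text
clock: 8.6
position: [0.5337, -0.0632, 0.2053]
tool_rot: [3.142, -0.611, 1.262]
force: [-2.5, -0.6, -2.0]
grip_width: 0.0252
finger_force: 40.2
t 8.6 origin in socket [-23.5   0.9  -1.9] rot err tool [-0.001 -0.     0.001] F socket [ 2.2 -2.2 -0.9] mom [-0.9  0.9  0.2] 0.02516043673810974
```

```bash
python3 -m jog '[[[-4,-0.5,0,0,0,0,0],[-4,-0.5,0,0,0,0,0],[-4,0,0,0,0,0,0],[-4,0,0,0,0,0,0],[0,0,0,0,0,0,0]]]' 40
python3 -c "
from h import *
rep()"
```

```text
clock: 9.1
position: [0.5289, -0.0754, 0.1962]
tool_rot: [3.141, -0.611, 1.262]
force: [-0.4, 0.3, -1.4]
grip_width: 0.0253
finger_force: 40.2
t 9.1 origin in socket [-7.6  0.1 -1.8] rot err tool [-0.    -0.     0.001] F socket [ 0.7 -0.5 -1.2] mom [-0.8  0.3 -0. ] 0.02528960625843447
```

```bash
python3 -m jog '[[[-3,0,0,0,0,0,0],[-3,0,0,0,0,0,0],[-3,0,0,0,0,0,0],[-2,0,0,0,0,0,0],[0,0,0,0,0,0,0]]]' 40
python3 - <<'E'
from h import *
rep()
p1,p2=bot.grab_frame('scene'),bot.grab_frame('top')
ims=[]
for p in(p1,p2):
    u=proj(p,M).astype(int)-50; ims.append(cv2.resize(p['img'][u[1]:u[1]+100,u[0]:u[0]+100],(400,400),interpolation=cv2.INTER_CUBIC)[:,:,::-1])
cv2.imwrite('pics/ins.png',np.hstack(ims))
E
```

```text
clock: 9.6
position: [0.5262, -0.0837, 0.1901]
tool_rot: [3.141, -0.611, 1.262]
force: [0.7, 0.9, -1.1]
grip_width: 0.0253
finger_force: 40.2
t 9.6 origin in socket [ 3.1  0.1 -1.9] rot err tool [-0.001 -0.001  0.002] F socket [-0.2  0.4 -1.5] mom [-0.8  0.2  0. ] 0.02526324833596936
```

View pics/ins.png

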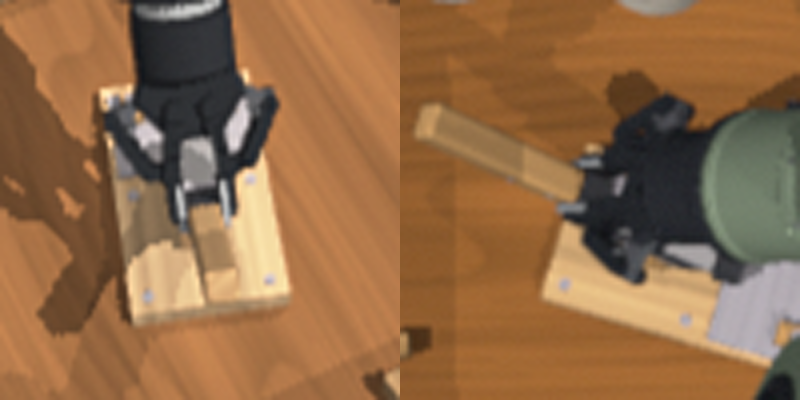

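The handle is in the mouth on axis, with no side force, and the catch front should be inside: top crop (580,185), wood still outside. Now I'll release, slide back 50 mm along the grip and regrip.

```bash
python3 -m jog '[[[0,0,0,0,0,0,0.5],[0,0,0,0,0,0,0.6],[0,0,0,0,0,0,0.6],[0,0,0,0,0,0,0.6],[0,0,0,0,0,0,0.6]]]' 40
python3 -m jog '[[[10,0,0,0,0,0,0.6],[15,0,2,0,0,0,0.6],[15,0,3,0,0,0,0.6],[10,0,3,0,0,0,0.6],[0,0,0,0,0,0,0.6]]]' 40
python3 - <<'E'
from h import *
p1,p2=bot.grab_frame('scene'),bot.grab_frame('top')
rep()
ims=[]
for p in(p1,p2):
    for d in bot.spot_point('handle',p)[:3]: print(round(d['conf'],2),(Rs().T@(np.array(d['xyz'])-M)*1e3).round(1))
    u=proj(p,M).astype(int)-50; ims.append(cv2.resize(p['img'][u[1]:u[1]+100,u[0]:u[0]+100],(400,400),interpolation=cv2.INTER_CUBIC)[:,:,::-1])
cv2.imwrite('pics/rel.png',np.hstack(ims))
E
```

```text
clock: 10.2
position: [0.5263, -0.0834, 0.1903]
tool_rot: [3.141, -0.612, 1.263]
force: [1.4, 0.6, 0.5]
grip_width: 0.0513
finger_force: 0.0
clock: 10.7
position: [0.5406, -0.0379, 0.2132]
tool_rot: [3.14, -0.612, 1.266]
force: [-0.4, -0.1, -1.0]
grip_width: 0.051
finger_force: 0.0
t 10.8 origin in socket [-47.4  -0.1 -10. ] rot err tool [-0.001 -0.     0.003] F socket [-0.2 -0.4  0. ] mom [-0.6  0.2  0. ] 0.05140964559238626
0.71 [-109.4 -423.1 -211.5]
0.66 [ 1.8 -1.7 -1.5]
```

View pics/rel.png

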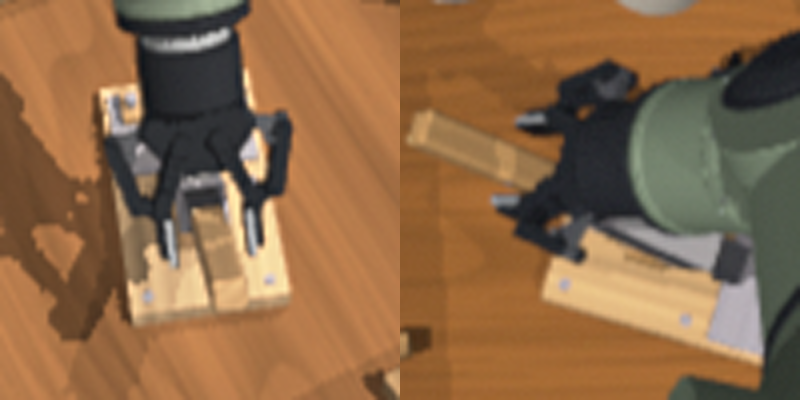

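The handle stays in the socket with the fingers open, drooping slightly: butt at top crop (425,130), pads either side of the grip. Regrip and push.

```bash
python3 -m jog '[[[0,0,0,0,0,0,0.2],[0,0,0,0,0,0,0],[0,0,0,0,0,0,0],[0,0,0,0,0,0,0],[0,0,0,0,0,0,0]]]' 50
python3 -m jog '[[[0,0,-2,0,0,0,0],[-4,0,-1,0,0,0,0],[-4,0,0,0,0,0,0],[-4,0,0,0,0,0,0],[0,0,0,0,0,0,0]]]' 50
python3 -c "
from h import *
rep()"
```

```text
clock: 11.4
position: [0.5399, -0.0404, 0.2123]
tool_rot: [3.141, -0.611, 1.262]
force: [-4.6, -3.6, 1.8]
grip_width: 0.0251
finger_force: 52.2
clock: 11.9
position: [0.5362, -0.0508, 0.2076]
tool_rot: [-3.141, -0.612, 1.262]
force: [-3.1, 2.0, -5.1]
grip_width: 0.0251
finger_force: 50.8
t 11.9 origin in socket [-35.1  -0.5  -7.3] rot err tool [-0.002 -0.001  0.002] F socket [ 2.2 -3.6 -4.7] mom [-0.5  0.9  0.2] 0.02513379789886176
```

```bash
python3 -m jog '[[[-4,-0.3,0.5,0,0,0,0],[-4,0,0,0,0,0,0],[-4,0,0,0,0,0,0],[-3,0,0,0,0,0,0],[0,0,0,0,0,0,0]]]' 50
python3 -c "
from h import *
rep()"
```

```text
clock: 12.4
position: [0.5325, -0.0627, 0.1987]
tool_rot: [3.141, -0.612, 1.262]
force: [-3.6, 2.0, -4.1]
grip_width: 0.0248
finger_force: 51.0
t 12.4 origin in socket [-19.8  -0.3  -7.4] rot err tool [-0.001 -0.001  0.002] F socket [ 1.7 -4.  -3.9] mom [-0.2  0.8  0.3] 0.02482447362232138
```

```bash
python3 -m jog '[[[-2,-0.5,0.5,0,0,0,0],[-2,0,0,0,0,0,0],[-2,0,0,0,0,0,0],[0,0,0,0,0,0,0]]]' 50
python3 -c "
from h import *
rep()"
python3 -m jog '[[[-1,0,0,0,0,0,0],[-1,0,0,0,0,0,0],[0,0,0,0,0,0,0]]]' 50
python3 -c "
from h import *
rep()"
```

```text
clock: 12.8
position: [0.5316, -0.0663, 0.1962]
tool_rot: [3.139, -0.613, 1.264]
force: [-1.2, 2.5, 6.9]
grip_width: 0.0249
finger_force: 52.1
t 12.8 origin in socket [-15.5  -0.   -7.4] rot err tool [ 0.001 -0.002  0.003] F socket [-5.6 -1.9  4.5] mom [0.8 0.  0.1] 0.024925720126852104
clock: 13.1
position: [0.5313, -0.068, 0.1951]
tool_rot: [3.138, -0.613, 1.264]
force: [0.5, 4.8, 10.8]
grip_width: 0.0248
finger_force: 52.3
t 13.1 origin in socket [-13.4   0.3  -7.3] rot err tool [ 0.001 -0.002  0.003] F socket [-10.   -1.    6.1] mom [ 1.7 -0.3  0. ] 0.024754156353342514
```

```bash
python3 -m jog '[[[-1,0,-0.5,0,0,0,0],[-1,0,0,0,0,0,0],[0,0,0,0,0,0,0],[0,0,0,0,0,0,0]]]' 50
python3 - <<'E'
from h import *
rep()
E
```

```text
clock: 13.5
position: [0.5305, -0.0696, 0.194]
tool_rot: [3.139, -0.613, 1.264]
force: [2.5, 5.2, 7.5]
grip_width: 0.0253
finger_force: 51.8
t 13.5 origin in socket [-11.3  -0.   -7.2] rot err tool [ 0.    -0.002  0.003] F socket [-9.   0.8  2.9] mom [ 1.6 -0.6  0. ] 0.025281986112173433
```

```bash
python3 -m jog '[[[-1,0,0,0,0,0,0],[-1,0,0,0,0,0,0],[-1,0,0,0,0,0,0],[0,0,0,0,0,0,0]]]' 50
python3 - <<'E'
from h import *
rep()
p1,p2=bot.grab_frame('scene'),bot.grab_frame('top')
ims=[]
for p in(p1,p2):
    for d in bot.spot_point('handle',p)[:3]: print(round(d['conf'],2),(Rs().T@(np.array(d['xyz'])-M)*1e3).round(1))
E
```

```text
clock: 13.9
position: [0.5305, -0.07, 0.1937]
tool_rot: [3.138, -0.617, 1.266]
force: [2.9, 17.0, 24.4]
grip_width: 0.0249
finger_force: 52.9
t 13.9 origin in socket [-11.1   0.1  -7.3] rot err tool [-0.    -0.006  0.005] F socket [-27.9  -2.4  10.2] mom [ 5.2 -1.2  0. ] 0.02490223834404326
0.75 [-106.5 -424.6 -212. ]
0.69 [35.1 -0.7 -1.6]
0.86 [ -99.  -421.3 -212.3]
```

There's a firm stop at 28 N with no further motion, so the tang is home. Unload, open, withdraw and check.

```bash
python3 -m jog '[[[1.5,0,0,0,0,0,0],[0,0,0,0,0,0,0.3],[0,0,0,0,0,0,0.7],[0,0,0,0,0,0,0.7],[0,0,0,0,0,0,0.7]]]' 50
python3 -m jog '[[[0,0,-20,0,0,0,0.7],[0,0,-40,0,0,0,0.7],[0,0,-45,0,0,0,0.7],[20,0,-45,0,0,0,0.7],[40,0,-20,0,0,0,0.7]]]' 50
python3 -m jog '[[[45,0,0,0,0,0,0.7],[45,0,0,0,0,0,0.7],[45,0,0,0,0,0,0.7],[0,0,0,0,0,0,0.7]]]' 50
python3 - <<'E'
from h import *
p1,p2=bot.grab_frame('scene'),bot.grab_frame('top')
rep()
ims=[]
for p in(p1,p2):
    for q in('handle','catch_mid'):
        for d in bot.spot_point(q,p)[:3]: print(q,round(d['conf'],2),(Rs().T@(np.array(d['xyz'])-M)*1e3).round(1))
    u=proj(p,M).astype(int)-40; im=cv2.resize(p['img'][u[1]:u[1]+80,u[0]:u[0]+80],(400,400),interpolation=cv2.INTER_CUBIC)[:,:,::-1].copy()
    for a in(1,-1):
        for b in(1,-1): cv2.circle(im,tuple(int(v) for v in (proj(p,M+Rs()@[-.122,a*.013,b*.013])-u)*5),2,(0,0,255),-1)
    ims.append(im)
cv2.imwrite('pics/fin.png',np.hstack(ims))
E
```

```text
clock: 14.6
position: [0.5293, -0.0718, 0.1921]
tool_rot: [3.14, -0.611, 1.262]
force: [0.6, 0.2, -0.7]
grip_width: 0.0597
finger_force: 0.0
clock: 15.1
position: [0.5137, -0.1214, 0.368]
tool_rot: [3.14, -0.609, 1.257]
force: [0.6, 1.4, -0.3]
grip_width: 0.0598
finger_force: 0.0
clock: 15.5
position: [0.549, -0.0076, 0.4468]
tool_rot: [3.135, -0.614, 1.271]
force: [-0.2, -0.7, -1.6]
grip_width: 0.0598
finger_force: 0.0
t 15.6 origin in socket [-203.9   -1.1  162.7] rot err tool [-0.    -0.     0.003] F socket [ 0.4 -0.6 -0.3] mom [-0.7  0.2 -0. ] 0.05972161905879889
handle 0.78 [34.8 -3.7  2.4]
handle 0.69 [-107.2 -424.2 -211.7]
handle 0.74 [35.2 -2.8  5.6]
handle 0.6 [ -97.8 -420.9 -211.4]
handle 0.42 [-335.3 -189.  -388.4]
catch_mid 0.56 [ -88.4 -413.2 -199.6]
```

View pics/fin.png

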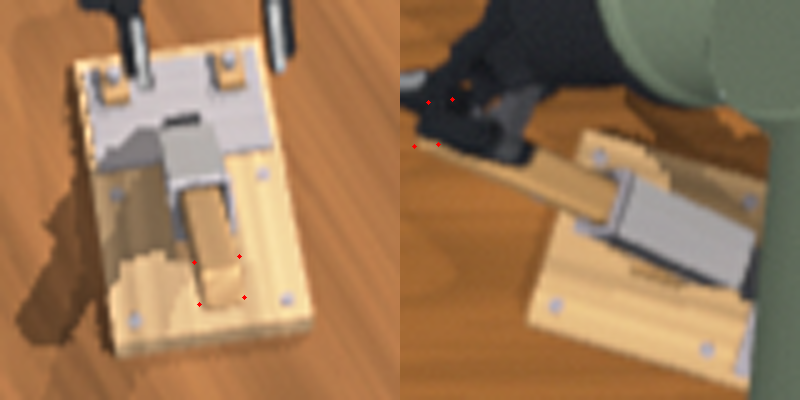

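The handle is seated, with the butt at the predicted spot in the scene crop (220,285). The catch itself can't be seen from either camera, so I'll do a short tug test.

```bash
python3 -m jog '[[[-45,0,0,0,0,0,0.7],[-45,0,0,0,0,0,0.7],[-45,0,0,0,0,0,0.7],[-40,0,20,0,0,0,0.7],[-20,0,45,0,0,0,0.7]]]' 40
python3 -m jog '[[[0,0,30,0,0,0,0.7],[0,0,0,0,0,0,0.7]]]' 40
python3 -c "
from h import *
rep();plan(np.array([.5305,-.070,.1937]),Rs()@F,1)"
```

```text
clock: 16.3
position: [0.51, -0.1337, 0.2771]
tool_rot: [3.138, -0.609, 1.257]
force: [2.0, 1.5, -0.6]
grip_width: 0.0594
finger_force: 0.0
clock: 16.5
position: [0.515, -0.1108, 0.2502]
tool_rot: [-3.135, -0.613, 1.259]
force: [-0.5, -0.5, 1.7]
grip_width: 0.0598
finger_force: 0.0
t 16.5 origin in socket [-7.6 -2.7 64.1] rot err tool [-0.006 -0.002 -0.001] F socket [-0.5 -0.3  1.7] mom [-0.5  0.2  0. ] 0.059822363586477065
total shift tool mm [ 3.2  2.7 71.3] rotvec [-0.006 -0.002 -0.001]
[ 3.  3. 71.] [-0.006 -0.002 -0.001]
```

```bash
python3 -m jog '[[[4,2.7,25,-0.006,-0.002,0,0.7],[0,0,25,0,0,0,0.7],[0,0,20,0,0,0,0.7],[0,0,0,0,0,0,0.2],[0,0,0,0,0,0,0]]]' 40
python3 -m jog '[[[0,0,0,0,0,0,0],[0,0,0,0,0,0,0],[0,0,0,0,0,0,0]]]' 40
python3 -c "
from h import *
rep()"
python3 -m jog '[[[1,0,0,0,0,0,0],[1,0,0,0,0,0,0],[1,0,0,0,0,0,0],[0,0,0,0,0,0,0]]]' 40
python3 -c "
from h import *
rep()"
```

```text
clock: 17.0
position: [0.5323, -0.0728, 0.1993]
tool_rot: [3.134, -0.609, 1.262]
force: [-2.8, 0.5, 1.9]
grip_width: 0.0321
finger_force: 2.1
clock: 17.3
position: [0.5313, -0.0726, 0.1997]
tool_rot: [3.136, -0.61, 1.262]
force: [-9.5, 1.4, 2.9]
grip_width: 0.0254
finger_force: 38.9
t 17.3 origin in socket [-12.3   1.9  -1. ] rot err tool [0.005 0.001 0.001] F socket [-0.4 -9.4  3.2] mom [0.  2.  0.9] 0.025440390302124045
clock: 17.7
position: [0.5318, -0.071, 0.2008]
tool_rot: [3.136, -0.608, 1.261]
force: [-9.5, -3.1, -3.5]
grip_width: 0.0257
finger_force: 39.1
t 17.7 origin in socket [-14.2   1.9  -0.9] rot err tool [0.005 0.003 0.001] F socket [ 6.8 -8.1  0.4] mom [-1.4  2.3  0.7] 0.025712139728473908
```

```bash
python3 -m jog '[[[0,-1.5,0,0,0,0,0],[1,0,0,0,0,0,0],[1,0,0,0,0,0,0],[1,0,0,0,0,0,0],[0,0,0,0,0,0,0]]]' 40
python3 -c "
from h import *
rep()"
```

```text
clock: 18.2
position: [0.5321, -0.0688, 0.2022]
tool_rot: [3.133, -0.607, 1.261]
force: [-5.7, -10.4, -3.8]
grip_width: 0.025
finger_force: 40.1
t 18.2 origin in socket [-16.6   1.7  -1. ] rot err tool [0.008 0.004 0.001] F socket [11.7 -2.3  3.6] mom [-3.   1.5  0.2] 0.025029687687798275
```

```bash
python3 -m jog '[[[1,0,0,0,0,0,0],[1,0,0,0,0,0,0],[0,0,0,0,0,0,0]]]' 40
python3 -c "
from h import *
rep()"
```

```text
clock: 18.5
position: [0.5323, -0.0685, 0.2025]
tool_rot: [3.134, -0.605, 1.259]
force: [-5.2, -16.6, -13.0]
grip_width: 0.0252
finger_force: 40.2
t 18.5 origin in socket [-17.    1.8  -0.9] rot err tool [ 0.009  0.006 -0.001] F socket [21.7  0.2 -0.6] mom [-5.   1.8 -0.2] 0.02521919179384191
```

The tug stops at 22 N, so the catch is out in the window. I'll push back to mid-play, release and clear.

```bash
python3 -m jog '[[[-2,0,0,0,0,0,0],[-2,0,0,0,0,0,0],[-2,0,0,0,0,0,0],[0,0,0,0,0,0,0]]]' 40
python3 -c "
from h import *
rep()"
```

```text
clock: 18.9
position: [0.5319, -0.0696, 0.2015]
tool_rot: [3.133, -0.612, 1.264]
force: [-3.8, 1.1, 14.4]
grip_width: 0.0253
finger_force: 41.6
t 18.9 origin in socket [-15.9   1.7  -1.3] rot err tool [ 0.006 -0.001  0.003] F socket [-8.2 -4.  11.9] mom [1.3 0.5 0.4] 0.025262739403547063
```

```bash
python3 -m jog '[[[-1,0,-1,0,0,0,0],[-1,0,-0.5,0,0,0,0],[-1,0,0,0,0,0,0],[0,0,0,0,0,0,0]]]' 40
python3 -c "
from h import *
rep()"
```

```text
clock: 19.3
position: [0.5307, -0.0726, 0.1997]
tool_rot: [3.134, -0.61, 1.263]
force: [1.0, 4.1, 4.0]
grip_width: 0.0251
finger_force: 39.1
t 19.3 origin in socket [-12.2   1.4  -0.8] rot err tool [0.006 0.    0.003] F socket [-5.7 -0.3  0.8] mom [ 0.5 -0.1  0.1] 0.02514692809012109
```

Back home. Release, withdraw, and check.

```bash
python3 -m jog '[[[0,0,0,0,0,0,0.3],[0,0,0,0,0,0,0.7],[0,0,0,0,0,0,0.7],[0,0,0,0,0,0,0.7],[0,0,0,0,0,0,0.7]]]' 40
python3 -m jog '[[[0,0,-20,0,0,0,0.7],[0,0,-40,0,0,0,0.7],[0,0,-45,0,0,0,0.7],[0,0,-30,0,0,0,0.7],[0,0,0,0,0,0,0.7]]]' 40
python3 -m jog '[[[0,0,0,0,0,0,0.7],[0,0,0,0,0,0,0.7],[0,0,0,0,0,0,0.7]]]'
python3 - <<'E'
from h import *
for n in('scene','top'):
    p=bot.grab_frame(n)
    for d in bot.spot_point('handle',p)[:2]: print(round(d['conf'],2),(Rs().T@(np.array(d['xyz'])-M)*1e3).round(1))
print(bot.job_done())
E
```

```text
clock: 19.8
position: [0.5303, -0.0731, 0.1992]
tool_rot: [3.135, -0.609, 1.262]
force: [-0.6, -0.2, -0.5]
grip_width: 0.0597
finger_force: 0.0
clock: 20.3
position: [0.5062, -0.1491, 0.3129]
tool_rot: [3.129, -0.608, 1.263]
force: [0.7, -0.1, -0.7]
grip_width: 0.0598
finger_force: 0.0
clock: 20.6
position: [0.5059, -0.1455, 0.3091]
tool_rot: [3.137, -0.61, 1.263]
force: [-1.1, 0.3, 0.1]
grip_width: 0.0598
finger_force: 0.0
0.64 [35.3 -0.8 -2.2]
0.61 [-111.2 -424.3 -210.1]
0.86 [ -97.1 -420.5 -207.7]
0.69 [34.4 -0.3  0.9]
the job is handed in; nothing more can be done
None
```

The handle is home in the socket, with the catch out through the window (a tug back stopped firmly at 22 N; neither camera can see the catch itself); the gripper is clear and the job is handed in at 20.6 s, but the judge's result was not reported back.

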